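# Mesh the four-toothed coupler with the mixer drive

## Robot

A 7-joint arm with a two-finger parallel gripper is mounted at the origin on the work surface. World frame = base frame: x ahead of the robot, y to its left, z up, the work surface at z = 0. Lengths are in m, angles in rad, forces in N, time in s.
With the tool pointing down it reaches from about 0.4 to 0.875 m from the base axis. Payload 4.4 kg.
Tool frame: the origin (TCP) lies at the centre of the arm's flange, where the gripper is bolted on; the fingertips stand 173 mm ahead of it and the grasp point (between the pads) lies 155 mm ahead of it; y points along the fingers, z is the direction in which the jaws open and shut, and the axes are right-handed (so a half turn about y gives the same grasp; the last joint's range is limited). The gripper opens to 85 mm and grips with 20 to 120 N. Pads are 22 mm wide; open, the fingers measure 114 mm over their backs; the gripper's body (76 mm by 85 mm) begins 54 mm behind the grasp point. The pads swing forward as they close: fully open they stand 13 mm farther back than shut.
Start: joints at [1.253, 0.628, 0.038, 1.517, -0.027, 0.996, -0.02], TCP at [0.162, -0.63, 0.405] pointing down, gripper open.
Joint ranges: [-3.06, 3.06], [-0.37, 2.12], [-1.25, 1.32], [0.18, 2.47], [-1.1, 4.24], [0.23, 1.98], [-2.94, 2.94]. Speed limits (rad/s): [2.57, 2.57, 3.14, 3.14, 3.14, 3.14, 3.14].

## Interface

Orientations are given as a 3x3 rotation matrix whose columns are the frame's x, y, z axes.
In Python, from rig import get_state, grab_frame, camera_params, finish_job gives the robot as it stands.
- The arm moves only by the tool carry_out, never from a script. Its arguments are lists of equal length, an entry for each row: "translation": the shift along the tool's x, y, z in m, a list of three; "rot": the turn, a rotation vector about the tool's x, y, z in rad, a list of three; "gripper": the closure in counts, from 0 (fully open) to 255 (shut). In form: {"translation": [[tx, ty, tz], ...], "rot": [[rx, ry, rz], ...], "gripper": [gripper, ...]}. A call has 1 to 5 rows; each row shifts and turns the commanded pose from where the row before left it, along the tool's axes as they then stand; what a row does not reach is not made up. A row lasts 1/8 s, in which the tool goes at most 62.5 mm and 10.7 degrees, less where a joint would pass 70% of its speed; a pose out of reach is approached as far as the arm can. A call is refused whole if a number of a shift passes 0.0625 or a number of a turn 0.188, either way. A call with a gripper value outside its range is refused whole. The fingers move at their own pace and stop on an object; "force" is the grip in N (left out, the last holds). Time passes only in rows, so rows that do not move let the fingers close. It gives the time, the measured TCP pose, the force and the opening at its end, in the units of the state.
- get_state(): the state, without advancing time (a new reading comes with each control period).
- grab_frame(name): name is "scene" or "top" or "wrist"; returns the picture (384x512x3 uint8, blue, green, red); there is no depth.
- camera_params(name): a dict with "mtx" (3x3 intrinsics, pixels), "R" (3x3) and "t" (3): a world point X has camera coordinates R X + t; the wrist camera has in their place "T_tool_cam" (4x4, takes a point from camera to tool coordinates, whose origin is the TCP and whose axes are the tool frame's). Camera axes: x right, y down, z forward; pixel columns grow to the right and rows downward; lengths in m; the calibration is good to about 2 mm. The wrist camera is an equidistant fisheye: a pixel r from the principal point sees the ray r / f radians off the axis. A picture is of the moment at which its call begins: read the wrist's pose just before it. camera_params takes no time and is no camera call.
- finish_job(): hands the job in, once; it reports no verdict.
The state is a dict: "clock": time; "joint_positions": joint angles; "dq": joint speeds; "tau": joint torques, N m; "position": TCP position; "tcp_rot": TCP orientation; "ft_force": force on the tool from outside, world axes, zero at the start; "ft_torque": the same for the moment, N m; "gripper_width": finger opening in m.
Only numpy, scipy, OpenCV 4.12 (cv2) and the standard library are available. Lean on these libraries where they do the work, as an engineer would, in place of code of your own. Each camera call takes 0.05 s, during which the arm holds its last target.

## Task

Get the mixer ready: pick up the orange four-toothed coupler by its square stem, turn it so that its teeth drop into the gaps between the four lugs of the drive on the white mixer base, and push it fully home before letting go. Leave the green three-toothed coupler and the glass bowl where they are.

Things in the scene. Friction and masses are not known exactly. Their poses are not given: they have to be found in the camera images.
- coupler4_mid (a point): Orange coupler, upright on the counter, 0.1 to 0.2 kg, 80 mm high; point on its axis 40 mm above its underside, z up. Bottom 18 mm: 34 mm round hub with four teeth along its own +x, +y, -x, -y, each 16 mm wide, ending 44 mm from the axis. Above: square stem 32 x 32 mm, faces square to x and y, 18 to 80 mm above the underside; grip it with the fingertips above the teeth.
- drive_seat (a point): Centre of the top of the black drive disc (112 mm across) on the fixed white base (190 x 160 mm, 60 mm high); z up, disc top 66 mm over the counter. Four lugs 20 x 20 mm, 22 mm high, centred at (+-28, +-28) mm in its own x, y leave a cross of 36 mm gaps along x and y; the teeth fit in any quarter turn. Home: coupler's underside on the disc. Stiff to turn (0.8 N m), set at any angle to the base.
- coupler3_mid (a point): A green plastic coupler of the same size and stem but with only three teeth at 120 degrees, which does not fit. Stands on the counter; point on its axis, 40 mm above its underside. To be left alone.
- bowl: Open glass mixing bowl, 180 mm across the rim, 85 mm high, standing on the counter to the left. Origin at the centre of its underside. To be left alone.
Not all that is in view belongs to the job. Of the things like the part that bears coupler4_mid, leave any that is pink or yellow; of the rest the larger one is meant.

How it is judged:
By the outcome, as a careful person would: the job done as asked, in the order asked, and still so for the second after the job is handed in, with the robot touching nothing.
It also fails if it takes over 35 s, if anything falls off the work surface, if the arm or the gripper's body presses on something with over 40 N, if the wrist force passes 120 N, or if a joint passes its speed limit or range.

## Working session

There is one attempt and no reset: what is moved stays moved. The work goes in short steps, Python scripts to look and compute and a tool call to move; the robot and the scene stay as the last step left them, time stands still between calls to the robot, and variables do not carry over. Pictures are saved under pics/ and viewed, and the job is handed in when it is done.

Besides the shell and the picture viewer there is one more tool, called by a JSON object that holds its "fn" and its "kwargs", one argument or row to a line. carry_out: Moves the arm, as the interface text tells. Its arguments: {"type":"object","properties":{"translation":{"type":"array"},"rot":{"type":"array"},"gripper":{"type":"array"},"force":{"type":"number"}},"required":["translation","rot","gripper"]}

```bash
mkdir -p pics; ls; python3 - <<'E'
from rig import *
import cv2,numpy as np
s=get_state()
for k in s: print(k,np.round(s[k],4).tolist())
for n in ("scene","top","wrist"):
    cv2.imwrite(f"pics/{n}0.png",grab_frame(n)); 
    print(n,{k:np.round(v,4).tolist() for k,v in camera_params(n).items()})
E
```

```text
pics
clock 0.0
joint_positions [1.2532, 0.6293, 0.0384, 1.5184, -0.027, 0.9963, -0.02]
dq [0.0026, -0.0012, -0.0012, -0.0007, 0.0006, -0.0014, 0.0012]
tau [-0.0004, -56.341, 1.2265, -19.3441, 0.0111, 0.0106, 0.0]
position [0.1619, -0.6292, 0.4038]
tcp_rot [[-0.9685, -0.0005, 0.2492], [-0.2492, 0.0018, -0.9684], [0.0, -1.0, -0.0019]]
ft_force [0.0565, -0.5219, 0.1886]
ft_torque [-0.0522, -0.0216, -0.0029]
gripper_width 0.0856
scene {'mtx': [[357.2615, 0.0, 253.1966], [0.0, 357.2615, 191.6792], [0.0, 0.0, 1.0]], 'R': [[-0.0843, 0.9964, -0.0119], [0.6197, 0.043, -0.7836], [-0.7803, -0.0735, -0.6211]], 't': [-0.1077, -0.2833, 1.3009]}
top {'mtx': [[359.3032, 0.0, 259.2577], [0.0, 359.3032, 188.3516], [0.0, 0.0, 1.0]], 'R': [[-0.0626, -0.998, 0.0027], [-0.9765, 0.0607, -0.2068], [0.2063, -0.0156, -0.9784]], 't': [0.1756, 0.5349, 0.9734]}
wrist {'mtx': [[297.3186, 0.0, 260.2242], [0.0, 297.3186, 191.7618], [0.0, 0.0, 1.0]], 'T_tool_cam': [[0.0002, 0.9659, 0.2588, -0.0649], [0.0005, -0.2588, 0.9659, 0.0314], [1.0, -0.0, -0.0005, -0.0003], [0.0, 0.0, 0.0, 1.0]]}
```

View pics/scene0.png

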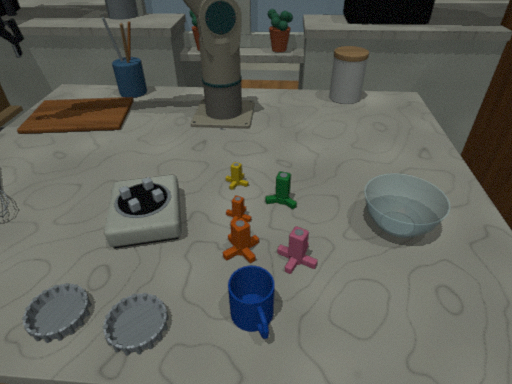

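View pics/top0.png

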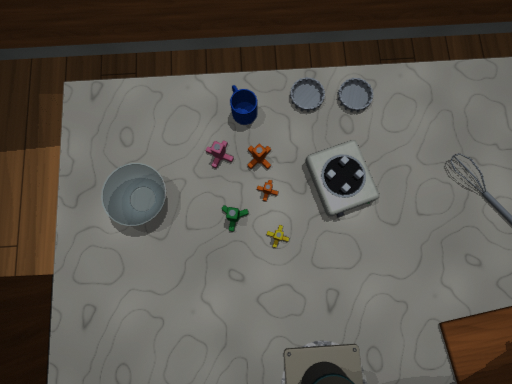

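View pics/wrist0.png

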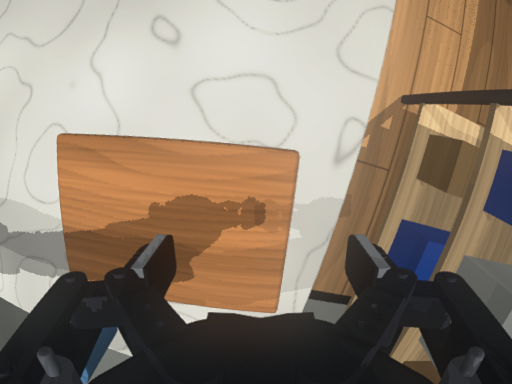

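The scene view shows the large orange coupler (240,240), a small orange one (238,208), pink (298,247), yellow (237,175), green (284,188) and the drive on the white base (143,198). In the top view they are at (259,156), (267,190), (219,153), (278,236), (235,215) and (344,175). The choice is the larger orange one, so I'll check it in crops.

```bash
python3 - <<'E'
import cv2,numpy as np
t=cv2.imread("pics/top0.png");s=cv2.imread("pics/scene0.png")
r=lambda im,x,y,w,h,k:cv2.resize(im[y:y+h,x:x+w],None,fx=k,fy=k,interpolation=cv2.INTER_CUBIC)
a=r(t,235,135,50,37,8);b=r(s,210,190,50,75,8);
c=r(t,300,135,80,60,8)[:, :]
d=r(s,100,165,90,75,8)
cv2.imwrite("pics/c_top.png",a);cv2.imwrite("pics/c_scene.png",b);cv2.imwrite("pics/d_top.png",c);cv2.imwrite("pics/d_scene.png",d)
E
```

```text
(no output)
```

View pics/c_top.png

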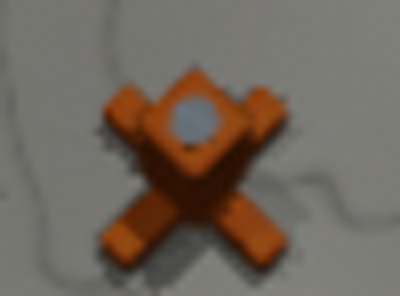

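View pics/c_scene.png

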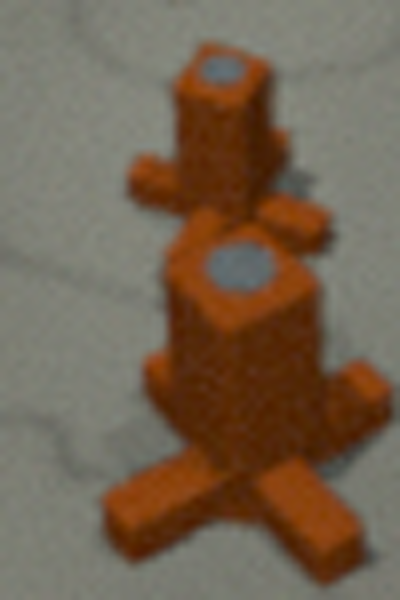

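View pics/d_top.png

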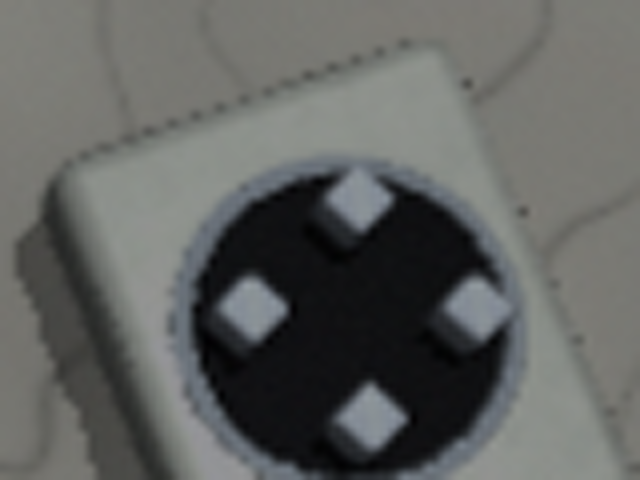

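View pics/d_scene.png

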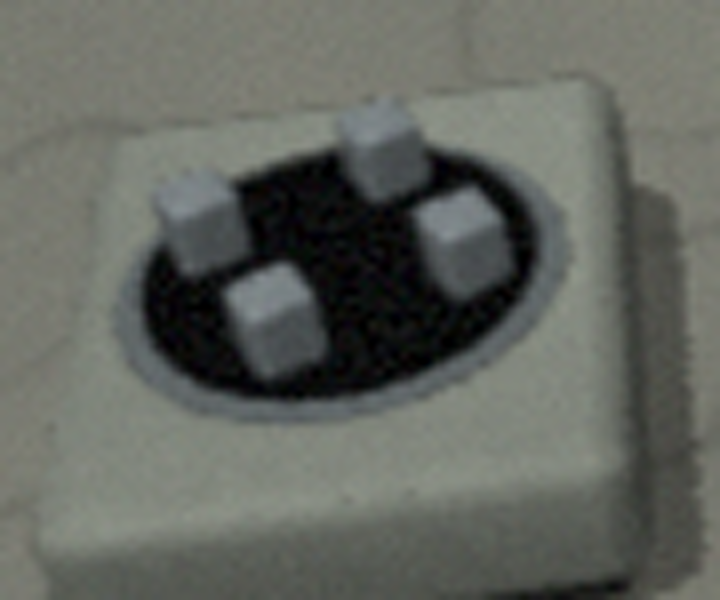

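```bash
cat > h.py <<'E'
import numpy as np,cv2
from rig import *
def P(n):
    c=camera_params(n); return np.array(c["mtx"])@np.c_[np.array(c["R"]),np.array(c["t"])]
def crop(p,x0,y0,k=8): return ((np.array(p,float)+.5)/k-.5+[x0,y0])
def tri(a,b):
    X=cv2.triangulatePoints(P("top"),P("scene"),a.reshape(2,1),b.reshape(2,1))[:,0]; X=X[:3]/X[3]
    e=[np.linalg.norm((lambda q:q[:2]/q[2])(P(n)@np.r_[X,1])-u) for n,u in(("top",a),("scene",b))]
    return X,e
def atz(n,p,z):
    c=camera_params(n);R=np.array(c["R"]);t=np.array(c["t"])
    d=R.T@np.linalg.solve(np.array(c["mtx"]),[*p,1]);o=-R.T@t
    return o+d*(z-o[2])/d[2]
E
python3 - <<'E'
from h import *
X,e=tri(crop((195,120),235,135),crop((241,267),210,190));print("coupler top",X.round(4),np.round(e,2))
for p in [(118,247),(265,247),(125,103),(265,108)]: print(atz("top",crop(p,235,135),.018).round(4))
for p in [(195,68),(248,122),(195,178),(140,122)]: print(' top corner',atz("top",crop(p,235,135),.08).round(4))
L=[]
for a,b in [((360,200),(270,295)),((253,312),(462,218)),((478,310),(195,200)),((370,418),(380,125))]:
    X,e=tri(crop(a,300,135),crop(b,100,165));L.append(X);print(X.round(4),np.round(e,2))
L=np.array(L);print(L.mean(0))
for i,j in((0,3),(1,2)):
    d=L[i]-L[j];print(np.linalg.norm(d),np.degrees(np.arctan2(d[1],d[0])))
E
```

```text
coupler top [0.6528 0.1363 0.0805] [0.06 0.09]
[0.625  0.1668 0.018 ]
[0.6216 0.1116 0.018 ]
[0.6816 0.1609 0.018 ]
[0.6763 0.1079 0.018 ]
 top corner [0.6724 0.1349 0.08  ]
 top corner [0.651  0.1173 0.08  ]
 top corner [0.6314 0.1375 0.08  ]
 top corner [0.6534 0.1558 0.08  ]
[ 0.6066 -0.1034  0.0853] [0.13 0.17]
[ 0.5685 -0.0614  0.0844] [0.19 0.23]
[ 0.5645 -0.1408  0.0835] [0.12 0.14]
[ 0.5279 -0.098   0.0853] [0.14 0.16]
[ 0.56687974 -0.10090735  0.08460143]
0.07886929994474862 -3.87860699097004
0.0795690431925954 87.17095200049644
```

```bash
python3 - <<'E'
import cv2
t=cv2.imread("pics/top0.png");s=cv2.imread("pics/scene0.png")
cv2.imwrite("pics/n_top.png",cv2.resize(t[85:245,195:300],None,fx=3.75,fy=3.75,interpolation=cv2.INTER_CUBIC))
cv2.imwrite("pics/n_scene.png",cv2.resize(s[155:335,215:335],None,fx=3.3333,fy=3.33333,interpolation=cv2.INTER_CUBIC))
E
```

```text
(no output)
```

View pics/n_top.png

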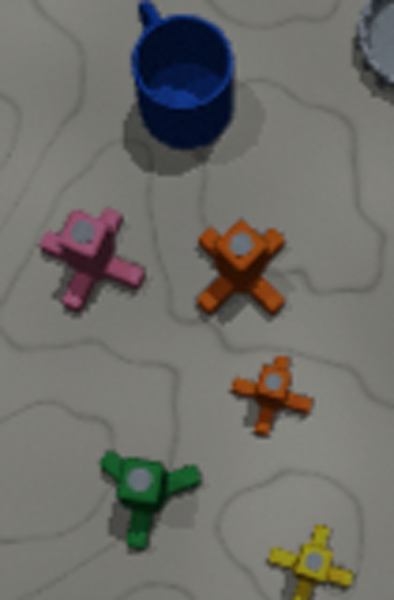

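View pics/n_scene.png

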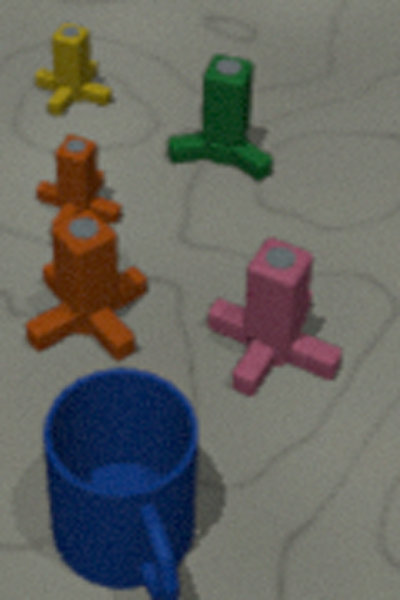

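The large orange part at scene-crop (83,285) has four teeth and a square stem. The small orange one, at (75,180), is a scaled-down copy. I'll check the neighbours for clearance.

```bash
python3 - <<'E'
from h import *
for n,a,b in [("small",(273,382),(75,146)),("pink",(83,232),(280,258)),("mugrim",(183,62),(122,432)),("green",(140,480),(229,67)),("yellow",(314,562),(70,32))]:
    X,e=tri(crop(a,195,85,3.75),crop(b,215,155,3.3333));print(n,X.round(3),np.round(e,2), 'rel',(X[:2]-[.6525,.136]).round(3))
E
```

```text
small [0.548 0.118 0.058] [0.08 0.11] rel [-0.104 -0.018]
pink [0.67  0.256 0.08 ] [0.03 0.05] rel [0.017 0.12 ]
mugrim [0.804 0.173 0.082] [0.22 0.39] rel [0.151 0.037]
green [0.476 0.222 0.079] [0.14 0.16] rel [-0.176  0.086]
yellow [0.41  0.097 0.06 ] [0.01 0.01] rel [-0.243 -0.039]
```

```bash
cat > plan.py <<'E'
import sys
from h import *
from scipy.spatial.transform import Rotation as Ro
# args x y z jawangle_deg nrows nrotrows
x,y,z,a,n,m=map(float,sys.argv[1:]);n=int(n);m=int(m)
s=get_state();p=np.array(s["position"]);R=np.array(s["tcp_rot"])
zc=np.array([np.cos(np.radians(a)),np.sin(np.radians(a)),0]);yc=np.array([0,0,-1.]);T=np.c_[np.cross(yc,zc),yc,zc]
w=Ro.from_matrix(R.T@T).as_rotvec()
d=(np.array([x,y,z])-p)/n
for i in range(n):
    print((R.T@d).round(4).tolist(),(w/m).round(4).tolist() if i<m else 0)
    if i<m: R=R@Ro.from_rotvec(w/m).as_matrix()
E
cat > st.py <<'E'
from h import *
s=get_state();R=np.array(s["tcp_rot"])
print(s["clock"],np.round(s["position"],4),"jaw",np.degrees(np.arctan2(R[1,2],R[0,2])).round(2),"down",R[:,1].round(4),"F",np.round(s["ft_force"],1),np.round(s["ft_torque"],2),"w",s["gripper_width"],"q",np.round(s["joint_positions"],2))
E
python3 plan.py .652 .136 .40 -48.6 16 3
```

```text
[-0.0416, 0.0003, -0.0387] [0.0005, -0.1569, -0.0001]
[-0.0471, 0.0003, -0.0317] [0.0005, -0.1569, -0.0001]
[-0.0515, 0.0003, -0.024] [0.0005, -0.1569, -0.0001]
[-0.0546, 0.0002, -0.0156] 0
[-0.0546, 0.0002, -0.0156] 0
[-0.0546, 0.0002, -0.0156] 0
[-0.0546, 0.0002, -0.0156] 0
[-0.0546, 0.0002, -0.0156] 0
[-0.0546, 0.0002, -0.0156] 0
[-0.0546, 0.0002, -0.0156] 0
[-0.0546, 0.0002, -0.0156] 0
[-0.0546, 0.0002, -0.0156] 0
[-0.0546, 0.0002, -0.0156] 0
[-0.0546, 0.0002, -0.0156] 0
[-0.0546, 0.0002, -0.0156] 0
[-0.0546, 0.0002, -0.0156] 0
```

{"fn": "carry_out", "kwargs": {
  "translation": [
    [-0.0416,0,-0.0387],
    [-0.0471,0,-0.0317],
    [-0.0515,0,-0.024],
    [-0.0546,0,-0.0156],
    [-0.0546,0,-0.0156]
  ],
  "rot": [
    [0,-0.157,0],
    [0,-0.157,0],
    [0,-0.157,0],
    [0,0,0],
    [0,0,0]
  ],
  "gripper": [0,0,0,0,0]
}}

```text
clock: 0.78
position: [0.3158, -0.3887, 0.4047]
tcp_rot: [[-0.75, 0.0, 0.661], [-0.661, 0.0, -0.75], [-0.0, -1.0, 0.0]]
ft_force: [2.2, -0.4, -0.1]
gripper_width: 0.0855
```

{"fn": "carry_out", "kwargs": {
  "translation": [
    [-0.0546,0,-0.0156],
    [-0.0546,0,-0.0156],
    [-0.0546,0,-0.0156],
    [-0.0546,0,-0.0156],
    [-0.0546,0,-0.0156]
  ],
  "rot": [
    [0,0,0],
    [0,0,0],
    [0,0,0],
    [0,0,0],
    [0,0,0]
  ],
  "gripper": [0,0,0,0,0]
}}

```text
clock: 1.4
position: [0.469, -0.1497, 0.4047]
tcp_rot: [[-0.75, 0.0, 0.661], [-0.661, -0.0, -0.75], [0.0, -1.0, 0.0]]
ft_force: [0.1, -1.0, 0.2]
gripper_width: 0.0857
```

```bash
python3 st.py; python3 plan.py .652 .136 .38 -48.6 6 1
```

```text
1.4 [ 0.469  -0.1497  0.4047] jaw -48.6 down [ 2.e-04 -2.e-04 -1.e+00] F [ 0.1 -1.   0.2] [-0.09 -0.07 -0.06] w 0.0857031238575303 q [ 0.36  0.41 -0.15  1.94  0.08  0.8  -0.68]
[-0.0544, 0.0041, -0.0155] [-0.0003, 0.0, 0.0]
[-0.0544, 0.0041, -0.0155] 0
[-0.0544, 0.0041, -0.0155] 0
[-0.0544, 0.0041, -0.0155] 0
[-0.0544, 0.0041, -0.0155] 0
[-0.0544, 0.0041, -0.0155] 0
```

```bash
python3 - <<'E'
from h import *
np.savez("w1.npz",**{k:np.array(v) for k,v in get_state().items()})
cv2.imwrite("pics/wrist1.png",grab_frame("wrist"))
E
```

```text
(no output)
```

View pics/wrist1.png

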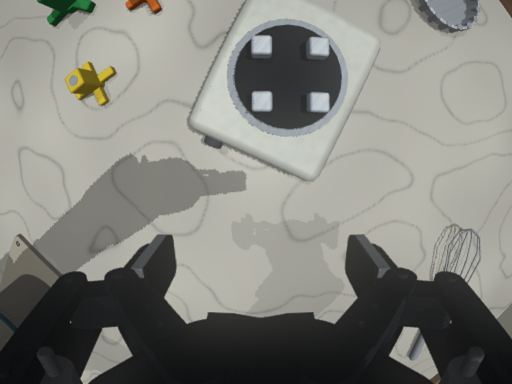

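{"fn": "carry_out", "kwargs": {
  "translation": [
    [-0.054,0.004,-0.0155],
    [-0.054,0.004,-0.0155],
    [-0.054,0.004,-0.0155],
    [-0.054,0.004,-0.0155],
    [-0.054,0.004,-0.0155]
  ],
  "rot": [
    [0,0,0],
    [0,0,0],
    [0,0,0],
    [0,0,0],
    [0,0,0]
  ],
  "gripper": [0,0,0,0,0]
}}

```text
clock: 2.08
position: [0.6202, 0.0866, 0.3844]
tcp_rot: [[-0.75, -0.0, 0.661], [-0.661, -0.0, -0.75], [0.001, -1.0, 0.0]]
ft_force: [0.2, -1.1, -0.1]
gripper_width: 0.0853
```

```bash
python3 st.py; python3 - <<'E'
from h import *
np.savez("w2.npz",**{k:np.array(v) for k,v in get_state().items()})
cv2.imwrite("pics/wrist2.png",grab_frame("wrist"))
E
```

```text
2.075 [0.6202 0.0866 0.3844] jaw -48.6 down [-3.e-04 -5.e-04 -1.e+00] F [ 0.2 -1.1 -0.1] [-0.   -0.1  -0.02] w 0.085307303992911 q [-0.09  0.62 -0.15  1.61  0.11  0.93 -1.13]
```

View pics/wrist2.png

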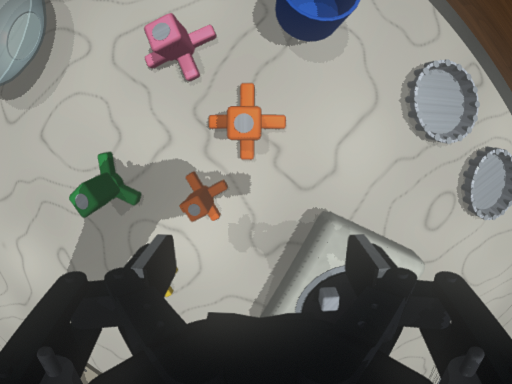

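In wrist1 the lugs are at (262,46), (318,47), (262,101) and (319,102). In wrist2 the coupler's stem top is at (244,123), with tooth ends at (247,84), (248,158), (209,122) and (285,122). Both line up with the jaw axes.

```bash
cat >> h.py <<'E'
def wr(f,p,z=None):
    s=np.load(f);c=camera_params("wrist");M=np.array(c["mtx"]);T=np.array(c["T_tool_cam"])
    v=np.array([p[0]-M[0,2],p[1]-M[1,2]]);r=np.hypot(*v);th=r/M[0,0]
    d=np.r_[v/r*np.sin(th),np.cos(th)]
    R=s["tcp_rot"];o=R@T[:3,3]+s["position"];d=R@T[:3,:3]@d
    return (o,d) if z is None else o+d*(z-o[2])/d[2]
E
python3 - <<'E'
from h import *
c=wr("w2.npz",(244,123),.08);print("coupler top",c)
t=[wr("w2.npz",p,.018) for p in [(247,84),(248,158),(209,122),(285,122)]]
for a,b in((t[0],t[1]),(t[2],t[3])): d=a-b;print(np.linalg.norm(d),np.degrees(np.arctan2(d[1],d[0])),(a+b)/2)
L=np.array([wr("w1.npz",p,.088) for p in [(262,46),(318,47),(262,101),(319,102)]]);print(L,L.mean(0))
for i,j in((0,1),(2,3),(0,2),(1,3)): d=L[j]-L[i];print(np.linalg.norm(d),np.degrees(np.arctan2(d[1],d[0])))
# height check: wrist ray vs top ray
o,d=wr("w2.npz",(244,123));q=crop((195,120),235,135);a=atz("top",q,0);b=atz("top",q,.2);e=b-a
A=np.c_[d,-e];k=np.linalg.lstsq(A,a-o,rcond=None)[0];print("z from wrist+top",o+k[0]*d,a+k[1]*e)
E
python3 plan.py .6525 .1365 .26 -48.6 3 1
```

```text
coupler top [0.65263555 0.13565767 0.08      ]
0.0839156388464828 41.91129552049421 [0.6531116  0.13543277 0.018     ]
0.08549226323212342 130.99559318668167 [0.65219684 0.13560553 0.018     ]
[[ 0.56839125 -0.06359799  0.088     ]
 [ 0.60445886 -0.10336183  0.088     ]
 [ 0.52791744 -0.09926784  0.088     ]
 [ 0.56416157 -0.140153    0.088     ]] [ 0.56623228 -0.10159517  0.088     ]
0.05368459467274529 -47.79054223547326
0.054637291541848196 -48.44344968285786
0.05394875410202306 -138.61004811689477
0.05456612414944349 -137.604117747922
z from wrist+top [0.65267357 0.13564434 0.08064489] [0.65273021 0.13615225 0.08065205]
[-0.0162, 0.0414, -0.0034] [0.0034, 0.0085, -0.0083]
[-0.0165, 0.0413, -0.0037] 0
[-0.0165, 0.0413, -0.0037] 0
```

```bash
python3 st.py; python3 plan.py .6527 .1358 .26 -48.6 3 1;
```

```text
2.125 [0.6227 0.0955 0.3839] jaw -48.11 down [ 0.0039  0.008  -1.    ] F [5.3 7.4 0.3] [ 0.49 -0.39  0.02] w 0.08514262505986482 q [-0.1   0.62 -0.16  1.6   0.11  0.92 -1.13]
[-0.0161, 0.0414, -0.0032] [0.0034, 0.0085, -0.0083]
[-0.0164, 0.0413, -0.0035] 0
[-0.0164, 0.0413, -0.0035] 0
```

{"fn": "carry_out", "kwargs": {
  "translation": [
    [0,0,0],
    [0,0,0]
  ],
  "rot": [
    [0,0,0],
    [0,0,0]
  ],
  "gripper": [0,0]
}}

```text
clock: 2.38
position: [0.6191, 0.0839, 0.3844]
tcp_rot: [[-0.751, -0.001, 0.66], [-0.66, -0.001, -0.751], [0.002, -1.0, 0.0]]
ft_force: [0.6, -0.5, 1.5]
gripper_width: 0.0855
```

```bash
python3 st.py; python3 plan.py .6527 .1358 .26 -48.6 3 1;  python3 - <<'E'
from h import *
np.savez("w3.npz",**{k:np.array(v) for k,v in get_state().items()})
cv2.imwrite("pics/wrist3.png",grab_frame("wrist"))
E
```

```text
2.375 [0.6191 0.0839 0.3844] jaw -48.67 down [-0.0012 -0.0015 -1.    ] F [ 0.6 -0.5  1.5] [-0.05  0.01 -0.  ] w 0.08545816869454316 q [-0.09  0.62 -0.15  1.61  0.11  0.92 -1.13]
[-0.0199, 0.0414, -0.0056] [-0.0004, -0.0013, 0.0018]
[-0.0199, 0.0415, -0.0056] 0
[-0.0199, 0.0415, -0.0056] 0
```

View pics/wrist3.png

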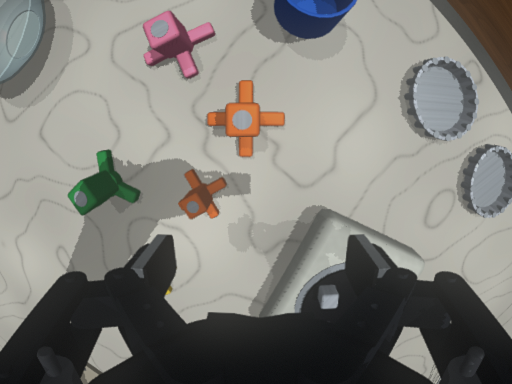

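```bash
python3 - <<'E'
from h import *
c=wr("w3.npz",(242.5,120),.08);print("coupler top",c)
t=[wr("w3.npz",p,.018) for p in [(246,81),(246,156.5),(207.5,119),(284,119)]]
for a,b in((t[0],t[1]),(t[2],t[3])): d=a-b;print(np.linalg.norm(d),np.degrees(np.arctan2(d[1],d[0])),(a+b)/2)
E
```

```text
coupler top [0.65245265 0.13540296 0.08      ]
0.0855978736342163 41.046060094856365 [0.65250683 0.13523549 0.018     ]
0.08598962795767737 130.86065777571096 [0.65240833 0.13575607 0.018     ]
```

{"fn": "carry_out", "kwargs": {
  "translation": [
    [-0.02,0.04,-0.0056],
    [-0.02,0.04,-0.0056],
    [-0.02,0.04,-0.0056],
    [0,0,0],
    [0,0,0]
  ],
  "rot": [
    [0,0,0],
    [0,0,0],
    [0,0,0],
    [0,0,0],
    [0,0,0]
  ],
  "gripper": [0,0,0,0,0]
}}

```text
clock: 3.05
position: [0.6536, 0.136, 0.266]
tcp_rot: [[-0.751, 0.001, 0.66], [-0.66, -0.001, -0.751], [-0.0, -1.0, 0.001]]
ft_force: [-0.2, 0.0, -0.1]
gripper_width: 0.0857
```

```bash
python3 st.py; python3 plan.py .6527 .1358 .207 -48.6 3 1;  python3 - <<'E'
from h import *
np.savez("w4.npz",**{k:np.array(v) for k,v in get_state().items()})
cv2.imwrite("pics/wrist4.png",grab_frame("wrist"))
E
```

```text
3.05 [0.6536 0.136  0.266 ] jaw -48.69 down [ 1.2e-03 -9.0e-04 -1.0e+00] F [-0.2  0.  -0.1] [-0.01 -0.   -0.01] w 0.08569537432511148 q [-0.18  0.81 -0.13  1.57  0.13  0.76 -1.21]
[0.0003, 0.0197, -0.0002] [-0.0015, -0.0016, -0.0003]
[0.0003, 0.0197, -0.0002] 0
[0.0003, 0.0197, -0.0002] 0
```

View pics/wrist4.png

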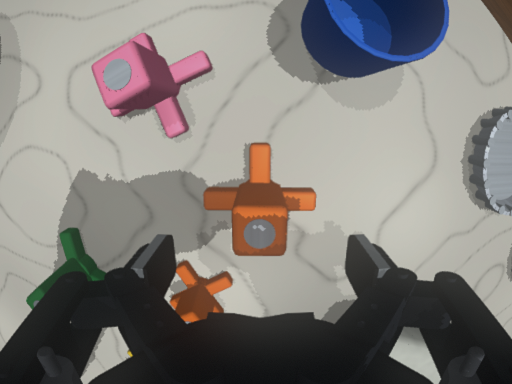

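The stem top at (260,233) is centred between the fingers (principal column 260). I'll descend and grip.

{"fn": "carry_out", "kwargs": {
  "translation": [
    [0.001,0.02,0],
    [0,0.02,0],
    [0,0.018,0],
    [0,0,0]
  ],
  "rot": [
    [0,0,0],
    [0,0,0],
    [0,0,0],
    [0,0,0]
  ],
  "gripper": [0,0,0,0]
}}

```text
clock: 3.6
position: [0.6516, 0.1368, 0.2042]
tcp_rot: [[-0.75, -0.004, 0.662], [-0.662, -0.001, -0.75], [0.004, -1.0, -0.002]]
ft_force: [0.6, 0.8, 0.1]
gripper_width: 0.0853
```

{"fn": "carry_out", "kwargs": {
  "translation": [
    [0,0,0],
    [0,0,0],
    [0,0,0],
    [0,0,0],
    [0,0,0]
  ],
  "rot": [
    [0,0,0],
    [0,0,0],
    [0,0,0],
    [0,0,0],
    [0,0,0]
  ],
  "gripper": [255,255,255,255,255],
  "force": 60
}}

```text
clock: 4.22
position: [0.6531, 0.1372, 0.2076]
tcp_rot: [[-0.75, 0.002, 0.661], [-0.661, 0.0, -0.75], [-0.002, -1.0, 0.001]]
ft_force: [-0.4, 0.7, 5.0]
gripper_width: 0.0319
```

```bash
python3 st.py; python3 - <<'E'
from h import *
cv2.imwrite("pics/wrist5.png",grab_frame("wrist"))
E
```

```text
4.225 [0.6531 0.1372 0.2076] jaw -48.59 down [ 1.7e-03  4.0e-04 -1.0e+00] F [-0.4  0.7  5. ] [-0.    0.07  0.04] w 0.03185621624010656 q [-0.18  0.89 -0.12  1.6   0.15  0.66 -1.22]
```

View pics/wrist5.png

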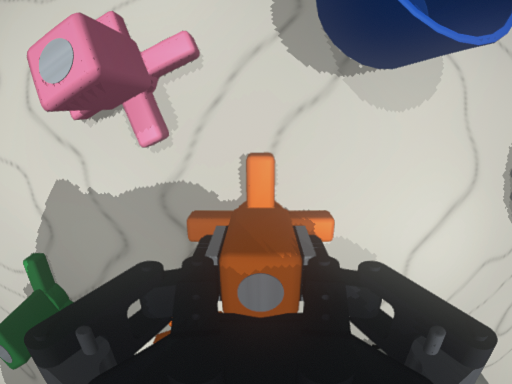

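{"fn": "carry_out", "kwargs": {
  "translation": [
    [0,-0.04,0],
    [0,-0.045,0],
    [0,-0.04,0],
    [0,0,0]
  ],
  "rot": [
    [0,0,0],
    [0,0,0],
    [0,0,0],
    [0,0,0]
  ],
  "gripper": [255,255,255,255],
  "force": 60
}}

```text
clock: 4.78
position: [0.6535, 0.1374, 0.3349]
tcp_rot: [[-0.75, 0.006, 0.661], [-0.661, 0.001, -0.75], [-0.005, -1.0, 0.003]]
ft_force: [0.4, -0.7, -1.8]
gripper_width: 0.0315
```

```bash
python3 st.py; python3 plan.py .5665 -.1013 .33 -48.2 6 1
```

```text
4.775 [0.6535 0.1374 0.3349] jaw -48.6 down [ 0.0058  0.0015 -1.    ] F [ 0.4 -0.7 -1.8] [-0.03 -0.01 -0.02] w 0.031463610300489026 q [-0.17  0.73 -0.14  1.53  0.12  0.88 -1.2 ]
[0.0372, 0.0007, 0.0202] [-0.0027, -0.0069, -0.0053]
[0.0373, 0.0008, 0.02] 0
[0.0373, 0.0008, 0.02] 0
[0.0373, 0.0008, 0.02] 0
[0.0373, 0.0008, 0.02] 0
[0.0373, 0.0008, 0.02] 0
```

{"fn": "carry_out", "kwargs": {
  "translation": [
    [0.037,0,0.02],
    [0.037,0,0.02],
    [0.037,0,0.02],
    [0.037,0,0.02],
    [0.037,0,0.02]
  ],
  "rot": [
    [0,-0.007,0],
    [0,0,0],
    [0,0,0],
    [0,0,0],
    [0,0,0]
  ],
  "gripper": [255,255,255,255,255]
}}

```text
clock: 5.4
position: [0.5797, -0.0619, 0.33]
tcp_rot: [[-0.745, -0.003, 0.667], [-0.667, 0.0, -0.745], [0.002, -1.0, -0.002]]
ft_force: [0.0, -0.9, -1.5]
gripper_width: 0.0311
```

{"fn": "carry_out", "kwargs": {
  "translation": [
    [0,0,0],
    [0,0,0],
    [0,0,0]
  ],
  "rot": [
    [0,0,0],
    [0,0,0],
    [0,0,0]
  ],
  "gripper": [255,255,255]
}}

```text
clock: 5.78
position: [0.5813, -0.0592, 0.3311]
tcp_rot: [[-0.744, -0.001, 0.668], [-0.668, 0.001, -0.744], [-0.0, -1.0, -0.001]]
ft_force: [-0.3, 0.6, -2.6]
gripper_width: 0.0309
```

```bash
python3 st.py; python3 plan.py .5665 -.1013 .32 -48.2 1 1;  python3 - <<'E'
from h import *
np.savez("w6.npz",**{k:np.array(v) for k,v in get_state().items()})
cv2.imwrite("pics/wrist6.png",grab_frame("wrist"))
E
```

```text
5.775 [ 0.5813 -0.0592  0.3311] jaw -48.06 down [-8.e-04  1.e-03 -1.e+00] F [-0.3  0.6 -2.6] [ 0.01  0.02 -0.05] w 0.030860099529456793 q [ 0.16  0.63 -0.16  1.78  0.14  0.75 -0.91]
[0.0391, 0.0111, 0.0215] [0.0013, 0.0024, -0.0001]
```

View pics/wrist6.png

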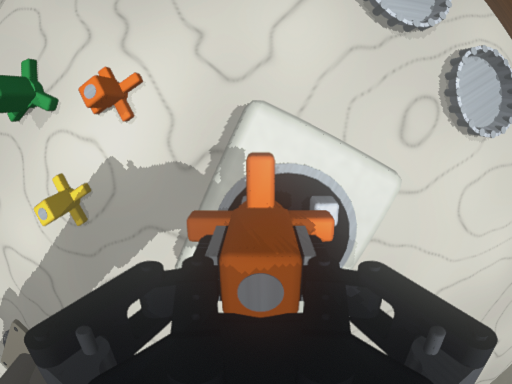

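{"fn": "carry_out", "kwargs": {
  "translation": [
    [0.02,0.005,0.011],
    [0.019,0.005,0.0105],
    [0,0,0],
    [0,0,0]
  ],
  "rot": [
    [0,0,0],
    [0,0,0],
    [0,0,0],
    [0,0,0]
  ],
  "gripper": [255,255,255,255]
}}

```text
clock: 6.32
position: [0.567, -0.1012, 0.3219]
tcp_rot: [[-0.744, 0.001, 0.668], [-0.668, 0.001, -0.744], [-0.001, -1.0, -0.0]]
ft_force: [0.0, 0.1, -1.3]
gripper_width: 0.0313
```

```bash
python3 st.py; python3 plan.py .5665 -.1013 .245 -48.2 2 1;  python3 - <<'E'
from h import *
np.savez("w7.npz",**{k:np.array(v) for k,v in get_state().items()})
w=grab_frame("wrist");s=grab_frame("scene")
cv2.imwrite("pics/w7.png",w)
cv2.imwrite("pics/s7.png",cv2.resize(s[110:260,80:220],None,fx=4,fy=4,interpolation=cv2.INTER_CUBIC))
E
```

```text
6.325 [ 0.567  -0.1012  0.3219] jaw -48.09 down [ 9.0e-04  1.2e-03 -1.0e+00] F [ 0.   0.1 -1.3] [0.05 0.02 0.  ] w 0.03133106543349248 q [ 0.23  0.63 -0.16  1.81  0.14  0.72 -0.85]
[0.0003, 0.0385, -0.0001] [0.0002, 0.0019, -0.0015]
[0.0002, 0.0385, -0.0001] 0
```

View pics/w7.png

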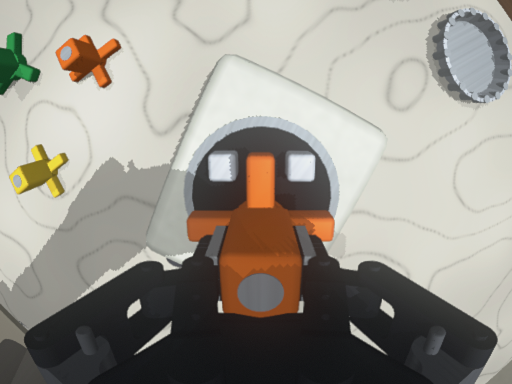

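View pics/s7.png

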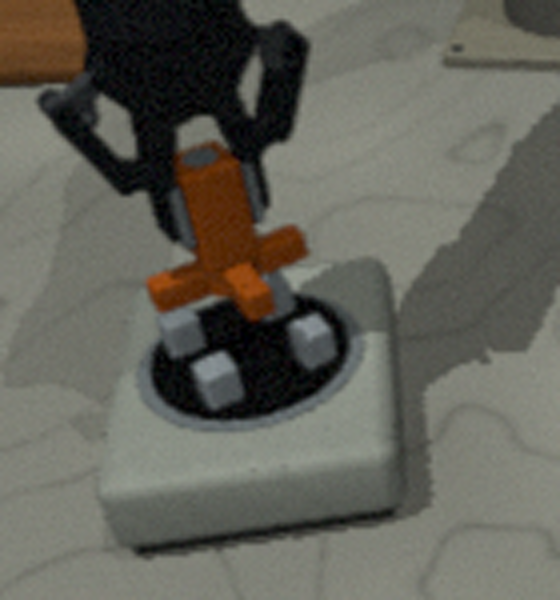

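The far tooth (260,180) sits midway between the far lugs (222,166) and (300,166), and the sides are parallel. I'll check the fore-aft position from those lugs.

```bash
python3 - <<'E'
from h import *
s=np.load("w7.npz");R=s["tcp_rot"]
for p in [(223,166),(300,166)]:
    X=wr("w7.npz",p,.088);print(X.round(4),(R.T@(X-s["position"])).round(4))
E
```

```text
[ 0.5714 -0.0616  0.088 ] [-0.0294  0.234  -0.0265]
[ 0.6072 -0.1014  0.088 ] [-0.0294  0.2339  0.0271]
```

{"fn": "carry_out", "kwargs": {
  "translation": [
    [-0.001,0.014,0],
    [0,0.014,0],
    [0,0.012,0],
    [0,0,0]
  ],
  "rot": [
    [0,0,0],
    [0,0,0],
    [0,0,0],
    [0,0,0]
  ],
  "gripper": [255,255,255,255]
}}

```text
clock: 6.92
position: [0.5666, -0.102, 0.2802]
tcp_rot: [[-0.745, -0.003, 0.667], [-0.667, 0.0, -0.745], [0.002, -1.0, -0.002]]
ft_force: [-0.1, 0.6, -1.0]
gripper_width: 0.0312
```

{"fn": "carry_out", "kwargs": {
  "translation": [
    [0,0.004,0],
    [0,0.003,0],
    [0,0.002,0],
    [0,0,0]
  ],
  "rot": [
    [0,0,0],
    [0,0,0],
    [0,0,0],
    [0,0,0]
  ],
  "gripper": [255,255,255,255]
}}

```text
clock: 7.42
position: [0.5672, -0.1021, 0.2735]
tcp_rot: [[-0.745, 0.001, 0.667], [-0.667, -0.0, -0.745], [-0.0, -1.0, 0.001]]
ft_force: [-2.0, 0.3, 4.0]
gripper_width: 0.0312
```

```bash
python3 st.py
```

```text
7.425 [ 0.5672 -0.1021  0.2735] jaw -48.19 down [ 6.e-04 -2.e-04 -1.e+00] F [-2.   0.3  4. ] [0.07 0.41 0.02] w 0.03122823391099097 q [ 0.22  0.7  -0.15  1.84  0.16  0.61 -0.86]
```

Contact is beginning at the expected height. I'll press a little more.

{"fn": "carry_out", "kwargs": {
  "translation": [
    [0,0.002,0],
    [0,0.001,0],
    [0,0,0]
  ],
  "rot": [
    [0,0,0],
    [0,0,0],
    [0,0,0]
  ],
  "gripper": [255,255,255]
}}

```text
clock: 7.8
position: [0.5671, -0.102, 0.2734]
tcp_rot: [[-0.746, 0.001, 0.666], [-0.666, -0.001, -0.746], [-0.0, -1.0, 0.002]]
ft_force: [-8.7, 0.4, 28.6]
gripper_width: 0.0314
```

```bash
python3 st.py; python3 - <<'E'
from h import *
w=grab_frame("wrist");s=grab_frame("scene")
cv2.imwrite("pics/w8.png",w)
cv2.imwrite("pics/s8.png",cv2.resize(s[110:260,80:220],None,fx=4,fy=4,interpolation=cv2.INTER_CUBIC))
E
```

```text
7.8 [ 0.5671 -0.102   0.2734] jaw -48.2 down [ 1.4e-03 -8.0e-04 -1.0e+00] F [-8.7  0.4 28.6] [0.46 1.84 0.08] w 0.031422828408687514 q [ 0.22  0.7  -0.15  1.84  0.16  0.61 -0.87]
```

View pics/w8.png

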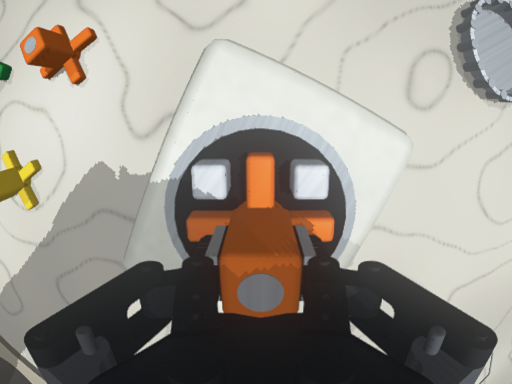

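View pics/s8.png

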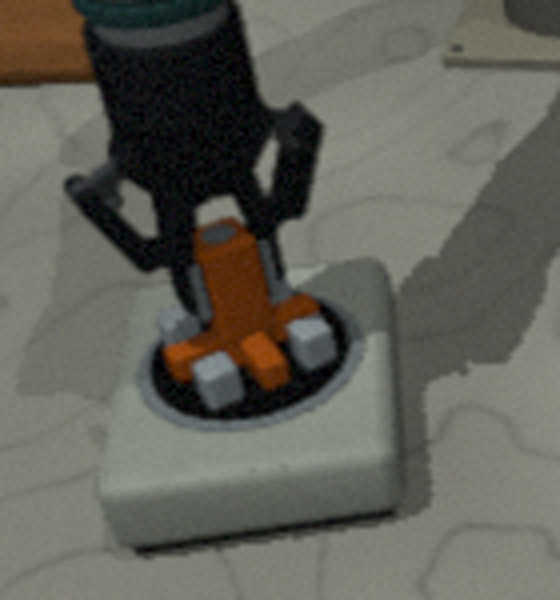

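The teeth sit between the lugs on the disc (tooth tops below the lug tops) with 29 N push, and the height hasn't changed. I'll ease off, release and rise.

{"fn": "carry_out", "kwargs": {
  "translation": [
    [0,-0.002,0],
    [0,0,0],
    [0,0,0],
    [0,0,0],
    [0,0,0]
  ],
  "rot": [
    [0,0,0],
    [0,0,0],
    [0,0,0],
    [0,0,0],
    [0,0,0]
  ],
  "gripper": [255,0,0,0,0]
}}

```text
clock: 8.52
position: [0.5672, -0.102, 0.2714]
tcp_rot: [[-0.745, -0.0, 0.667], [-0.667, 0.0, -0.745], [0.0, -1.0, -0.0]]
ft_force: [0.0, -0.1, -0.0]
gripper_width: 0.0852
```

```bash
python3 st.py
```

```text
8.525 [ 0.5672 -0.102   0.2714] jaw -48.18 down [-3.e-04  1.e-04 -1.e+00] F [ 0.  -0.1 -0. ] [ 0.03 -0.04  0.03] w 0.08522603622280099 q [ 0.22  0.7  -0.15  1.84  0.16  0.61 -0.86]
```

{"fn": "carry_out", "kwargs": {
  "translation": [
    [0,-0.03,0],
    [0,-0.04,0],
    [0,-0.04,0],
    [0.05,-0.02,0],
    [0.05,0,0]
  ],
  "rot": [
    [0,0,0],
    [0,0,0],
    [0,0,0],
    [0,0,0],
    [0,0,0]
  ],
  "gripper": [0,0,0,0,0]
}}

```text
clock: 9.15
position: [0.4925, -0.1693, 0.4034]
tcp_rot: [[-0.744, 0.004, 0.668], [-0.668, -0.001, -0.744], [-0.002, -1.0, 0.004]]
ft_force: [-0.1, -1.5, -0.1]
gripper_width: 0.0853
```

{"fn": "carry_out", "kwargs": {
  "translation": [
    [0,0,0],
    [0,0,0],
    [0,0,0]
  ],
  "rot": [
    [0,0,0],
    [0,0,0],
    [0,0,0]
  ],
  "gripper": [0,0,0]
}}

```text
clock: 9.52
position: [0.4935, -0.1676, 0.4016]
tcp_rot: [[-0.744, 0.001, 0.668], [-0.668, 0.001, -0.744], [-0.001, -1.0, -0.0]]
ft_force: [-0.8, -0.2, 0.5]
gripper_width: 0.0856
```

```bash
python3 st.py; python3 - <<'E'
from h import *
np.savez("w9.npz",**{k:np.array(v) for k,v in get_state().items()})
w=grab_frame("wrist");s=grab_frame("scene");t=grab_frame("top")
cv2.imwrite("pics/w9.png",w);cv2.imwrite("pics/t9.png",t)
cv2.imwrite("pics/s9.png",cv2.resize(s[140:260,80:220],None,fx=5,fy=5,interpolation=cv2.INTER_CUBIC))
E
```

```text
9.525 [ 0.4935 -0.1676  0.4016] jaw -48.07 down [ 5.e-04  7.e-04 -1.e+00] F [-0.8 -0.2  0.5] [-0.    0.04  0.05] w 0.08558040415976309 q [ 0.41  0.45 -0.19  1.87  0.11  0.82 -0.68]
```

View pics/w9.png

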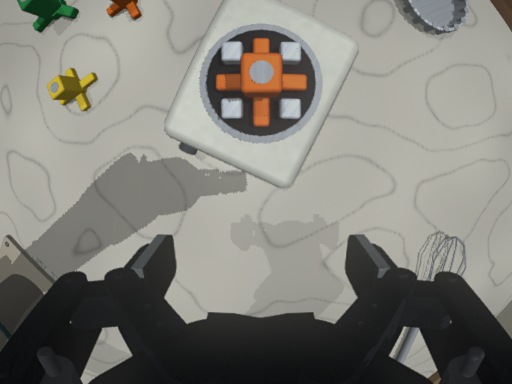

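View pics/s9.png

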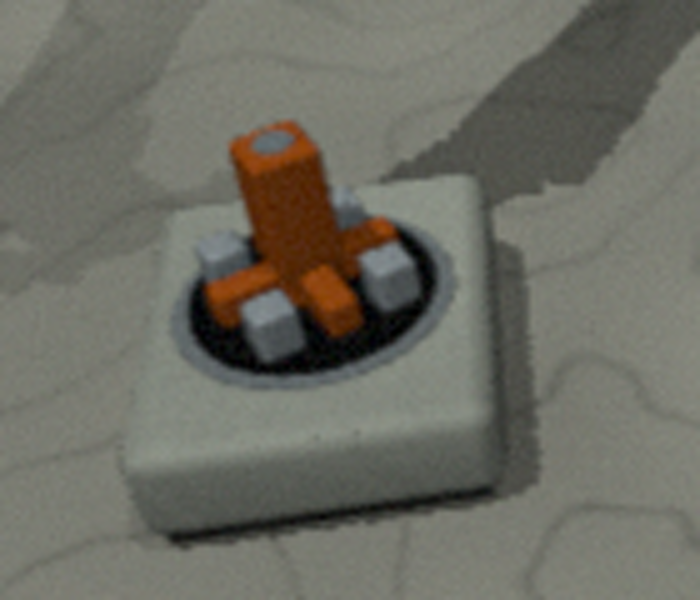

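View pics/t9.png

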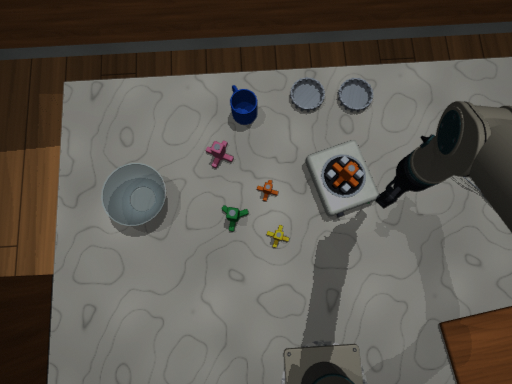

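The coupler stands in the lugs: wrist (262,72), scene crop (272,142), top (346,172). Green, bowl and the other parts haven't moved. Last, I'll check the height.

```bash
python3 - <<'E'
from h import *
o,d=wr("w9.npz",(261.5,71.5));q=crop((272,142),80,140,5);a=atz("scene",q,0);b=atz("scene",q,.2);e=b-a
k=np.linalg.lstsq(np.c_[d,-e],a-o,rcond=None)[0];print("stem top",o+k[0]*d,a+k[1]*e)
finish_job()
E
```

```text
stem top [ 0.56631843 -0.10264473  0.14611949] [ 0.56603517 -0.10212015  0.14613768]
the job is handed in; nothing more can be done
```

I gripped the larger orange four-toothed coupler by its stem and carried it to the drive. I lowered it between the four lugs, pushed it home with about 29 N, then let go and backed away. The coupler already stood within about 1° of the drive's gaps, so it needed only a turn of about 0.5°.

**Final checks:**
- **Seating:** two views put the stem top at z = 0.146 m, exactly the fully seated height (66 + 80 mm). Its axis is within about 1.5 mm of the drive centre, and all four teeth are in the gaps.
- **Surroundings:** the gripper is open and clear. In the last top view, the green coupler, the bowl and the other parts are where they started.
- **Time:** the robot used about 9.7 s of the 35 s allowed.
- **Disagreements:** measuring the lug tops from the two fixed cameras gave about 85 mm instead of the stated 88 mm, slightly more than the stated calibration error. No other check failed or disagreed.

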